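Check the hand lever of the bench sprue cutter

TASK

Check the hand lever of the empty bench sprue cutter: with the backs of closed fingers, pushing from outside, press the free lever in towards the fixed bar until it comes up firmly against its stop, short of the bar, then let it come all the way back out under your fingers without letting it snap. Press it in to the stop a second time and finish while holding it there, so that the gap to the bar can be measured. Do not pinch or hook the lever, do not slam or force it, and leave the other things on the bench where they are.

Things in the scene. Friction and masses are not known exactly. Their poses are not given: they have to be found in the camera images.
- lever (a joint): hand lever of the sprue cutter, angle in rad: 0 = sprung fully open (rest), 0.38 = pressed in against its rubber-tipped stop screw. Swings level about an upright pivot, counter-clockwise from above as it goes in. A spring returns it to 0: at mid-grip it resists with about 2 N at rest, 8 N at the stop; there it is firm (roughly 10 N more per mm). It jumps back if let go
- lever_grip (a point): centre of the lever's black ribbed rubber grip, round, level, 22 mm in diameter, 140 mm long, axis 68 mm above the bench, only bench under it. Axes turn with the lever: -x along the grip to its free end (60 mm away), +y out of its outer side (push there, towards -y), z up. The pivot axis lies at x = +190, y = -32 mm from here in these axes
- bar_grip (a point): centre of the grip of the fixed bar: a like grip (22 mm in diameter, 140 mm long, same height, along its x), rigid with the cutter's base, on a strut. With the lever at its stop the two grips are parallel, 64 mm between axes, 42 mm clear gap
- cutter: bench sprue cutter, bolted down: grey base plate 185 x 96 x 12 mm, head with two steel jaws, two handles running from the head to -x of this frame: fixed bar on the -y side, free lever on the +y side, standing off at an angle. Origin on the bench under the lever's pivot, z up. Arms beside the head reach 86 mm above the bench, the pivot nut 102 mm
- stone_cast: bystander: off-white stone dental cast, horseshoe of teeth on a base, 60 x 62 x 33 mm high; origin under its centre; stands on the outer side of the lever, near the head of the cutter
- sprued_bridge: bystander: small shiny cast bridge, three crowns on sprues from a round button, 55 x 50 x 15 mm high; origin under the button; lies beside the fixed bar
- metal_button: bystander: cut-off steel casting button, 28 mm across, 22 mm high; origin under its centre; lies on the bench under the opening between lever and bar, well below both
- jar: bystander: amber jar with white cap, 60 mm across, 75 mm high; origin under its centre
- mixing_bowl: bystander: green plaster-mixing bowl, 116 mm across, 75 mm high; origin under its centre
- plaster_spatula: bystander: plaster spatula lying flat, 235 mm long along its x, wooden handle, 16 mm high; origin underneath, near its middle
- steel_cup: bystander: steel cup, 68 mm across, 60 mm high; origin under its centre

How it is judged:
On the way, in this order (a step that is already met when the one before it is completed fails the run):
1. the lever is pressed in against its stop by the fingers (value of joint lever above 0.36 rad and contact force between the fingers and lever above 3 N), for 0.2 s.
2. the lever has come all the way back out (value of joint lever below 0.03 rad), for 0.1 s.
3. the lever is pressed in against its stop a second time (all of step 1), for 0.2 s.
At the end, for the whole second after the job is handed in: the lever is held still by the fingers within 0.02 rad of its stop (0.38 rad) with 3 to 50 N, the grasp point between the fingers outside the lever (at least 6 mm out from the grip's axis), and no bystander has moved by 20 mm (all of step 3 and contact force between the fingers and lever below 50 N and velocity of joint lever between -0.05 and 0.05 rad/s and y of the grasp point in the frame of lever_grip above 0.006 m and distance of each of stone_cast, sprued_bridge, metal_button, jar, mixing_bowl, plaster_spatula, steel_cup from where it was at the start of the episode below 0.02 m); the arm keeps its last pose, push and grip.
It fails at once if the lever is pinched or hooked: the fingers push it while the grasp point between them is over or inside the lever, not out on its outer side (contact force between the fingers and lever above 1 N and y of the grasp point in the frame of lever_grip below 0.006 m).
It fails at once if the lever is slammed in (over 2 rad/s) (velocity of joint lever above 2 rad/s).
It fails at once if the lever snaps back (over 2 rad/s) (velocity of joint lever below -2 rad/s).
It fails at once if the lever is forced (over 50 N) (contact force between the fingers and lever above 50 N).
It fails at once if a bystander is moved, lifted or carried (20 mm) (distance of any of stone_cast, sprued_bridge, metal_button, jar, mixing_bowl, plaster_spatula, steel_cup from where it was at the start of the episode above 0.02 m).
It also fails if it takes over 54 s, if anything falls off the work surface, if the arm or the gripper's body presses on something with over 40 N, if the wrist force passes 120 N, or if a joint passes its speed limit or range.

ROBOT

A 7-joint arm with a two-finger parallel gripper is mounted at the origin on the work surface. World frame = base frame: x ahead of the robot, y to its left, z up, the work surface at z = 0. Lengths are in m, angles in rad, forces in N, time in s.
With the tool pointing down it reaches from about 0.4 to 0.875 m from the base axis. Payload 19.3 kg.
Tool frame: the origin (TCP) lies midway between the tips of the shut fingers; the grasp point (between the pads) lies 19 mm behind it (bot.pinch_z is the distance from the TCP to the grasp point, in m); z points along the fingers, y is the line along which they close (so a half turn about z gives the same grasp; the last joint's range is limited). The gripper opens to 85 mm and grips with 20 to 120 N. Pads are 22 mm wide; open, the fingers measure 114 mm over their backs; the gripper's body (76 mm by 85 mm) begins 54 mm behind the grasp point. The pads swing forward as they close: fully open they stand 13 mm farther back than shut.
Start: joints at [1.12, 0.521, -0.036, 1.599, 0.021, 1.021, -0.113], TCP at [0.232, -0.58, 0.231] pointing down, gripper open.
Joint ranges: [-2.91, 2.91], [-0.3, 2.13], [-1.5, 1.42], [0.17, 2.43], [-1.26, 4.41], [0.16, 1.93], [-2.52, 2.52]. Speed limits (rad/s): [1.89, 1.89, 2.39, 2.39, 3.01, 3.01, 3.01].

INTERFACE

Orientations are given as [roll, pitch, yaw] about the fixed x, y, z axes, in that order (R = Rz(yaw) Ry(pitch) Rx(roll)).
In Python, from workcell import observe, viewer, bot gives the robot as it stands. The module is installed in compiled form; this text tells all that it offers.
- The arm moves only by the tool play_rows, never from a script. Its argument "motion" is a list of rows, each a list of 7 numbers: the shift along the tool's x, y, z in cm, then the turn, a rotation vector about the tool's x, y, z in rad, then the opening, from -1 (shut) to 1 (fully open), so that 0 is half open. A call has exactly 5 rows; each row is the pose to reach, as a shift and turn from the pose commanded when the call began, along the tool's axes at that moment; what a row does not reach only later rows make up. A row lasts 1/10 s, in which the tool goes at most 50 mm and 8.59 degrees, less where a joint would pass 70% of its speed; a pose out of reach is approached as far as the arm can. A call with a gripper value outside its range is refused whole. The fingers move at their own pace and stop on an object; "squeeze" is the grip in N (left out, the last holds). Time passes only in rows, so rows that repeat a pose let the fingers close, or fill a call up. It gives the time, the measured TCP pose, the force, the opening and the grip force at its end, in the units of the state.
- observe(): the state, without advancing time (a new reading comes with each control period).
- viewer.grab_frame(name): name is "scene" or "top" or "wrist"; returns (picture, depth): 480x640x3 uint8, red, green, blue; 480x640 float32, m along the optical axis (not along the pixel's ray), 0 where there is no reading.
- viewer.camera_info(name): a dict with "fx", "fy", "cx", "cy" (pixels), "R" (3x3) and "t" (3): a world point X has camera coordinates R X + t. Camera axes: x right, y down, z forward; pixel columns grow to the right and rows downward; lengths in m; the calibration is good to about 2 mm. The wrist camera is an equidistant fisheye: a pixel r from the principal point sees the ray r / f radians off the axis. A picture is of the moment at which its call begins: read the wrist's pose just before it. camera_info takes no time and is no camera call; for the wrist camera it gives the pose at the moment of the call.
- bot.job_done(): hands the job in; it is judged then, once.
The state is a dict: "clock": time; "qpos": joint angles; "qd": joint speeds; "joint_efforts": joint torques, N m; "position": TCP position; "tool_rot": TCP orientation; "force": force on the tool from outside, world axes, zero at the start; "moment": the same for the moment, N m; "grip_width": finger opening in m; "finger_force": force on a finger pad.
Only numpy, scipy, OpenCV 4.12 (cv2) and the standard library are available. Lean on these libraries where they do the work, as an engineer would, in place of code of your own. Each camera call takes 0.05 s, during which the arm holds its last target. There are 200 camera calls.

## Working session

There is one attempt and no reset: what is moved stays moved. The work goes in short steps, Python scripts to look and compute and a tool call to move; the robot and the scene stay as the last step left them, time stands still between calls to the robot, and variables do not carry over. Pictures are saved under pics/ and viewed, at most 10 in all, crops included, and the job is handed in when it is done.

Besides the shell and the picture viewer there is one more tool, called after "Call:" as name([rows], argument=value, ...), one row to a line, values as JSON. play_rows: Moves the arm, as the interface text tells. Its arguments: {"type":"object","properties":{"motion":{"type":"array"},"squeeze":{"type":"number"}},"required":["motion"]}

```bash
mkdir -p pics; python3 - <<'E'
from workcell import observe, viewer, bot
import cv2,numpy as np
s=observe();print({k:np.round(v,3).tolist() for k,v in s.items()},bot.pinch_z)
for n in("scene","top"):
    p,d=viewer.grab_frame(n);cv2.imwrite(f"pics/{n}0.png",p[:,:,::-1]);np.save(f"{n}0.npy",d)
    i=viewer.camera_info(n);print(n,i)
E
```

```text
{'clock': 0.0, 'qpos': [1.12, 0.522, -0.036, 1.6, 0.021, 1.021, -0.113], 'qd': [0.001, 0.0, -0.001, -0.0, 0.0, -0.001, 0.0], 'joint_efforts': [-0.002, -92.711, 1.979, -36.994, 0.018, 0.008, 0.0], 'position': [0.232, -0.58, 0.231], 'tool_rot': [-3.14, 0.0, 0.381], 'force': [0.123, -0.322, 0.524], 'moment': [0.07, -0.027, -0.035], 'finger_force': 0.0, 'grip_width': 0.085} 0.0187
scene {'fx': 438.8319163214508, 'fy': 438.8319163214508, 'cx': 317.82890037668466, 'cy': 241.77098656476127, 'R': array([[-0.36811286,  0.9295631 , -0.02013379],
       [ 0.57695955,  0.21139158, -0.78894314],
       [-0.72911632, -0.3020365 , -0.61413626]]), 't': array([ 0.19103007, -0.26837397,  1.53896721])}
top {'fx': 576.8665159956049, 'fy': 576.8665159956049, 'cx': 313.23633375026577, 'cy': 241.456650944739, 'R': array([[ 0.01043408, -0.99969527, -0.02237159],
       [-0.99119649, -0.00738711, -0.13219286],
       [ 0.13198732,  0.02355395, -0.99097152]]), 't': array([0.02893436, 0.56864882, 1.1685372 ])}
```

View pics/top0.png

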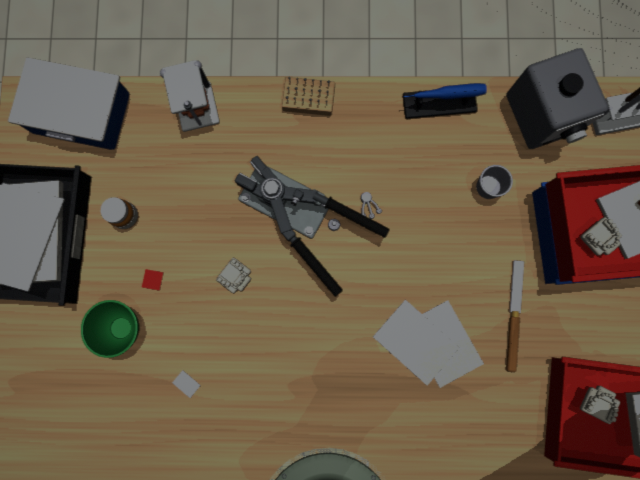

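View pics/scene0.png

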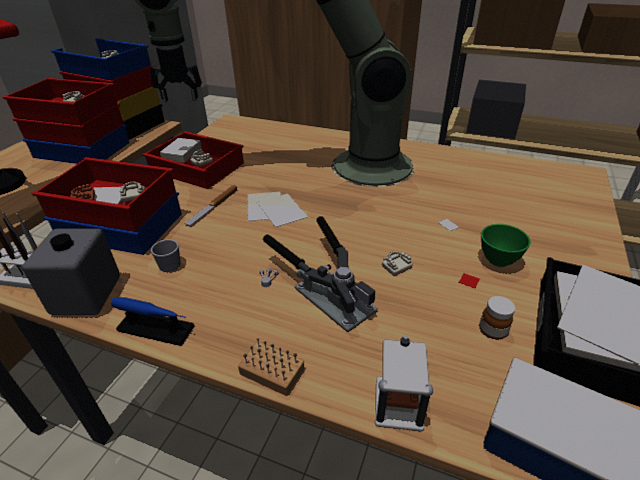

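Top view: pivot nut at about (272,187). The free lever's grip runs from about (297,240) to (340,293), on the robot side, and the fixed bar's grip from (328,201) to (387,234). The stone cast is at (235,275). The scene view agrees.

```bash
cat > h.py <<'E'
import numpy as np,cv2
from workcell import observe, viewer, bot
def ray(n,uv,z):
    i=viewer.camera_info(n);R,t=i["R"],i["t"]
    d=R.T@np.array([(uv[0]-i["cx"])/i["fx"],(uv[1]-i["cy"])/i["fy"],1]);c=-R.T@t
    return c+d*(z-c[2])/d[2]
E
python3 - <<'E'
from h import *
im=cv2.imread("pics/top0.png");m=(im.max(2)<40).astype(np.uint8)
m[:, :230]=0;m[:,400:]=0;m[:150]=0;m[310:]=0
n,l,st,c=cv2.connectedComponentsWithStats(m)
D=np.load("top0.npy")
for k in range(1,n):
    if st[k,4]<150: continue
    pts=np.argwhere(l==k)[:,::-1].astype(np.float32)
    (cx,cy),wh,a=cv2.minAreaRect(pts);b=cv2.boxPoints(((cx,cy),wh,a))
    e=[(b[i]+b[(i+1)%4])/2 for i in range(4)]
    if np.linalg.norm(e[0]-e[2])<np.linalg.norm(e[1]-e[3]): e=e[1:]+e[:1]
    A,B=ray("top",e[0],.068),ray("top",e[2],.068)
    print(st[k],(cx,cy),wh,"ends",A.round(4),B.round(4),"L",np.linalg.norm(A-B).round(4),"mid",((A+B)/2).round(4),"dir",np.degrees(np.arctan2(*(B-A)[1::-1])).round(1),"depth z",)
    i=viewer.camera_info("top");u,v=int(cx),int(cy);d=D[v,u];print((i["R"].T@(d*np.array([(u-i["cx"])/i["fx"],(v-i["cy"])/i["fy"],1])-i["t"])).round(4))
print("pivot",ray("top",(272,187),.102),"cast",ray("top",(235,275),.03))
E
```

```text
[236 182  37  27 174] (256.91534423828125, 191.17359924316406) (44.39266586303711, 11.893597602844238) ends [0.6967 0.1883 0.068 ] [0.6403 0.1138 0.068 ] L 0.0935 mid [0.6685 0.151  0.068 ] dir -127.1 depth z
[0.6689 0.1529 0.0674]
[313 197  76  40 716] (350.3025207519531, 214.4713134765625) (81.36805725097656, 12.063545227050781) ends [0.6598 0.0322 0.068 ] [ 0.5821 -0.1155  0.068 ] L 0.1668 mid [ 0.621  -0.0416  0.068 ] dir -117.8 depth z
[ 0.6203 -0.0411  0.0757]
[284 235  58  61 734] (312.9597473144531, 262.9532165527344) (78.63922119140625, 11.387789726257324) ends [0.5811 0.0865 0.068 ] [ 0.4606 -0.0189  0.068 ] L 0.1601 mid [0.5208 0.0338 0.068 ] dir -138.8 depth z
[0.5216 0.0352 0.0757]
pivot [0.66956971 0.11649321 0.102     ] cast [0.49729613 0.19749345 0.03      ]
```

Call:
play_rows([
  [0,0,-4,0,0,0,-1],
  [0,0,-8,0,0,0,-1],
  [3.5,-2,-10,0,0,0,-1],
  [7.5,-4,-10,0,0,0,-1],
  [11.5,-6.5,-10,0,0,0,-1],
], squeeze=20)

```text
clock: 0.6
position: [0.3157, -0.4762, 0.3316]
tool_rot: [3.141, -0.0, 0.38]
force: [0.8, -0.6, -0.4]
grip_width: 0.0125
finger_force: 0.0
```

Call:
play_rows([
  [4,-2,0,0,0,0,-1],
  [8,-4.5,0,0,0,0,-1],
  [12,-7,0,0,0,0,-1],
  [16,-9,0,0,0,0,-1],
  [16,-9,0,0,0,0,-1],
])

```text
clock: 1.1
position: [0.4338, -0.3289, 0.3312]
tool_rot: [-3.14, -0.002, 0.388]
force: [-1.0, -0.0, -1.2]
grip_width: -0.0
finger_force: 0.0
```

Call:
play_rows([
  [1.5,-3.5,0,0,0,-0.07,-1],
  [3,-7.5,0,0,0,-0.14,-1],
  [4.5,-11,0,0,0,-0.21,-1],
  [6,-15,0,0,0,-0.28,-1],
  [7.5,-18.5,0,0,0,-0.338,-1],
])

```text
clock: 1.6
position: [0.4304, -0.1327, 0.3313]
tool_rot: [-3.141, 0.0, 0.722]
force: [0.8, 0.7, 1.0]
grip_width: -0.0001
finger_force: 0.0
```

```bash
python3 - <<'E'
from h import *
s=observe();print(s["position"],s["tool_rot"],s["qpos"].round(2) if hasattr(s["qpos"],"round") else s["qpos"])
E
```

```text
[ 0.43035143 -0.13269766  0.3312555 ] [-3.14147823e+00  1.69654276e-04  7.21906546e-01] [ 0.46  0.15 -0.33  1.89  0.05  1.12 -0.74]
```

Call:
play_rows([
  [3,-2.5,0,0,0,0,-1],
  [6.2,-5,0,0,0,0,-1],
  [9.5,-7.5,0,0,0,0,-1],
  [12.5,-10,0,0,0,0,-1],
  [15.2,-12.4,0,0,0,0,-1],
])

```text
clock: 2.1
position: [0.4636, 0.0607, 0.3312]
tool_rot: [-3.141, -0.0, 0.719]
force: [0.7, -1.4, -0.0]
grip_width: -0.0002
finger_force: 0.0
```

Call:
play_rows([
  [0,0,4,0,0,0,-1],
  [0,0,8,0,0,0,-1],
  [0,0,12,0,0,0,-1],
  [0,0,16,0,0,0,-1],
  [0,0,20,0,0,0,-1],
])

```text
clock: 2.6
position: [0.4633, 0.0588, 0.1298]
tool_rot: [-3.141, -0.0, 0.719]
force: [1.0, -0.4, 0.3]
grip_width: 0.0002
finger_force: 0.0
```

Call:
play_rows([
  [0,0,3,0,0,0,-1],
  [0,0,6,0,0,0,-1],
  [0,0,8.6,0,0,0,-1],
  [0,0,8.6,0,0,0,-1],
  [0,0,8.6,0,0,0,-1],
])

```text
clock: 3.1
position: [0.4635, 0.059, 0.0456]
tool_rot: [-3.141, 0.001, 0.719]
force: [-0.1, 0.4, 0.3]
grip_width: 0.0001
finger_force: 0.0
```

```bash
python3 - <<'E'
from h import *
s=observe();print(s["position"],s["tool_rot"],s["qpos"],s["force"])
p,_=viewer.grab_frame("scene");cv2.imwrite("pics/s1.png",cv2.resize(p[180:340,220:460,::-1],(720,480)))
E
```

```text
[0.46348676 0.05903796 0.04561538] [-3.14110774e+00  6.71049983e-04  7.19056304e-01] [-0.00220891  0.60666988 -0.32779844  2.12576981  0.41652373  0.47050733
 -1.50215152] [-0.14848813  0.41702237  0.26238996]
```

View pics/s1.png

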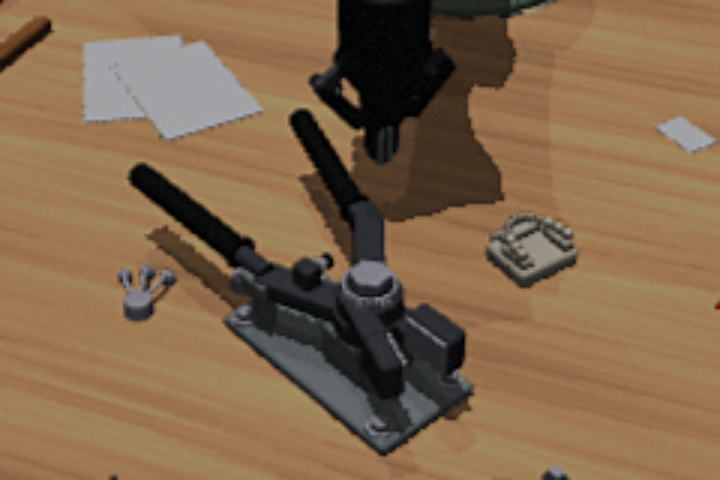

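The shut fingers stand outside the lever's grip (tips at about (382,155) in the crop) with a clear gap to it. The stone cast is well off to the right, so I'll close in gently.

Call:
play_rows([
  [0,0.7,0,0,0,0,-1],
  [0,1.4,0,0,0,0,-1],
  [0,2.1,0,0,0,0,-1],
  [0,2.6,0,0,0,0,-1],
  [0,2.6,0,0,0,0,-1],
])

```text
clock: 3.65
position: [0.4813, 0.0385, 0.0454]
tool_rot: [3.141, -0.0, 0.717]
force: [-0.1, 0.4, -0.6]
grip_width: 0.0001
finger_force: 0.0
```

Call:
play_rows([
  [0,0.3,0,0,0,0,-1],
  [0,0.6,0,0,0,0,-1],
  [0,0.9,0,0,0,0,-1],
  [0,1.2,0,0,0,0,-1],
  [0,1.2,0,0,0,0,-1],
])

```text
clock: 4.15
position: [0.4885, 0.03, 0.0452]
tool_rot: [-3.141, 0.001, 0.718]
force: [-4.6, 0.5, 0.0]
grip_width: -0.0001
finger_force: 1.5
```

```bash
cat >> h.py <<'E'
P=np.array([.6697,.119])
def st():
    s=observe();y=s["tool_rot"][2];f=np.array(s["force"][:2]);ex=np.array([np.cos(y),np.sin(y)]);ey=np.array([np.sin(y),-np.cos(y)])
    r=P-np.array(s["position"][:2])
    print(s["clock"],s["position"].round(4),"yaw",round(y,3),"f along/push",(f@ex).round(2),(f@ey).round(2),"fz",round(s["force"][2],2),"pivot in tool",(r@ex).round(4),(r@ey).round(4))
E
python3 -c "from h import *;st()"
```

```text
4.15 [0.4885 0.03   0.0452] yaw 0.718 f along/push -3.19 -3.39 fz 0.04 pivot in tool 0.195 0.0523
```

Call:
play_rows([
  [-0.15,0.59,0,0,0,-0.03,-1],
  [-0.28,1.18,0,0,0,-0.06,-1],
  [-0.39,1.77,0,0,0,-0.09,-1],
  [-0.48,2.37,0,0,0,-0.12,-1],
  [-0.56,2.97,0,0,0,-0.15,-1],
])

```text
clock: 4.65
position: [0.5036, 0.0043, 0.0452]
tool_rot: [-3.141, 0.0, 0.87]
force: [-4.6, 2.3, 1.2]
grip_width: 0.0001
finger_force: 2.8
```

Call:
play_rows([
  [-0.15,0.59,0,0,0,-0.03,-1],
  [-0.28,1.18,0,0,0,-0.06,-1],
  [-0.39,1.77,0,0,0,-0.09,-1],
  [-0.48,2.37,0,0,0,-0.12,-1],
  [-0.48,2.37,0,0,0,-0.12,-1],
])

```text
clock: 5.15
position: [0.5188, -0.0149, 0.0451]
tool_rot: [-3.141, 0.0, 0.989]
force: [-5.9, 3.8, 0.7]
grip_width: -0.0002
finger_force: 3.4
```

```bash
python3 -c "from h import *;st()"
```

```text
5.15 [ 0.5188 -0.0149  0.0451] yaw 0.989 f along/push -0.1 -7.01 fz 0.67 pivot in tool 0.1948 0.0525
```

Call:
play_rows([
  [-0.05,0.2,0,0,0,-0.01,-1],
  [-0.1,0.39,0,0,0,-0.02,-1],
  [-0.15,0.59,0,0,0,-0.03,-1],
  [-0.19,0.78,0,0,0,-0.04,-1],
  [-0.23,0.98,0,0,0,-0.05,-1],
])

```text
clock: 5.65
position: [0.525, -0.0217, 0.0451]
tool_rot: [-3.14, 0.001, 1.039]
force: [-7.7, 3.1, 3.0]
grip_width: -0.0002
finger_force: 4.0
```

```bash
python3 -c "from h import *;st()"
```

```text
5.65 [ 0.525  -0.0217  0.0451] yaw 1.039 f along/push -1.23 -8.15 fz 3.02 pivot in tool 0.1946 0.0534
```

Call:
play_rows([
  [-0.05,0.2,0,0,0,-0.01,-1],
  [-0.1,0.39,0,0,0,-0.02,-1],
  [-0.15,0.59,0,0,0,-0.03,-1],
  [-0.15,0.59,0,0,0,-0.03,-1],
  [-0.15,0.59,0,0,0,-0.03,-1],
])

```text
clock: 6.15
position: [0.5293, -0.026, 0.0451]
tool_rot: [-3.14, 0.001, 1.069]
force: [-7.6, 2.1, 3.5]
grip_width: -0.0002
finger_force: 4.0
```

```bash
python3 -c "from h import *;st()"
```

```text
6.15 [ 0.5293 -0.026   0.0451] yaw 1.069 f along/push -1.81 -7.72 fz 3.53 pivot in tool 0.1946 0.0532
```

Call:
play_rows([
  [0,0.1,0,0,0,-0.005,-1],
  [-0.05,0.2,0,0,0,-0.01,-1],
  [-0.08,0.3,0,0,0,-0.015,-1],
  [-0.1,0.39,0,0,0,-0.02,-1],
  [-0.1,0.39,0,0,0,-0.02,-1],
])

```text
clock: 6.65
position: [0.5298, -0.0268, 0.0449]
tool_rot: [-3.136, 0.001, 1.091]
force: [-25.2, 15.5, 16.1]
grip_width: 0.0002
finger_force: 15.1
```

```bash
python3 -c "from h import *;st()"
```

```text
6.65 [ 0.5298 -0.0268  0.0449] yaw 1.091 f along/push 2.06 -29.51 fz 16.1 pivot in tool 0.1939 0.0567
```

Call:
play_rows([
  [0,-0.1,0,0,0,0,-1],
  [0,-0.15,0,0,0,0,-1],
  [0,-0.15,0,0,0,0,-1],
  [0,-0.15,0,0,0,0,-1],
  [0,-0.15,0,0,0,0,-1],
])

```text
clock: 7.15
position: [0.5297, -0.0267, 0.045]
tool_rot: [-3.138, 0.001, 1.09]
force: [-18.0, 10.0, 10.6]
grip_width: -0.0
finger_force: 10.1
```

```bash
python3 - <<'E'
from h import *
st()
p,_=viewer.grab_frame("top");cv2.imwrite("pics/t2f.png",p[:,:,::-1]);a=cv2.resize(p[150:310,220:420,::-1],(600,480),interpolation=2)
cv2.imwrite("pics/t2.png",a)
E
```

```text
7.15 [ 0.5297 -0.0267  0.045 ] yaw 1.09 f along/push 0.55 -20.62 fz 10.63 pivot in tool 0.1939 0.0567
```

View pics/t2.png

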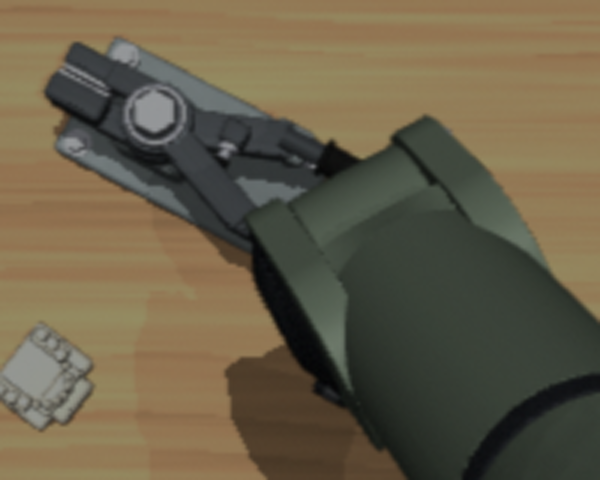

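The fingers are stalled against the stop: the push rose from 8 to about 30 N within 2 mm, and I eased it to 20 N. In the crop the lever arm lies by the stop screw (228,148), and the stone cast at (45,375) has not moved. Now I'll ride the lever back out slowly.

Call:
play_rows([
  [0.18,-0.58,0,0,0,0.03,-1],
  [0.37,-1.15,0,0,0,0.06,-1],
  [0.59,-1.72,0,0,0,0.09,-1],
  [0.82,-2.28,0,0,0,0.12,-1],
  [1.06,-2.84,0,0,0,0.15,-1],
])

```text
clock: 7.7
position: [0.5106, -0.0054, 0.0451]
tool_rot: [-3.141, 0.001, 0.937]
force: [-6.1, 1.7, -0.3]
grip_width: -0.0004
finger_force: 2.8
```

Call:
play_rows([
  [0.18,-0.58,0,0,0,0.03,-1],
  [0.37,-1.15,0,0,0,0.06,-1],
  [0.59,-1.72,0,0,0,0.09,-1],
  [0.82,-2.28,0,0,0,0.12,-1],
  [1.06,-2.84,0,0,0,0.15,-1],
])

```text
clock: 8.2
position: [0.4942, 0.0198, 0.0452]
tool_rot: [-3.141, 0.001, 0.787]
force: [-4.2, 0.6, -0.2]
grip_width: -0.0001
finger_force: 1.7
```

```bash
python3 -c "from h import *;st()"
```

```text
8.2 [0.4942 0.0198 0.0452] yaw 0.787 f along/push -2.57 -3.39 fz -0.24 pivot in tool 0.1941 0.0543
```

Call:
play_rows([
  [0.12,-0.38,0,0,0,0.02,-1],
  [0.25,-0.77,0,0,0,0.04,-1],
  [0.37,-1.15,0,0,0,0.06,-1],
  [0.4,-1.5,0,0,0,0.07,-1],
  [0.4,-1.8,0,0,0,0.07,-1],
])

```text
clock: 8.7
position: [0.4854, 0.0355, 0.0455]
tool_rot: [3.141, -0.001, 0.719]
force: [0.1, 1.6, 0.6]
grip_width: 0.0002
finger_force: 0.8
```

Call:
play_rows([
  [0,-0.3,0,0,0,0,-1],
  [0,-0.6,0,0,0,0,-1],
  [0,-0.9,0,0,0,0,-1],
  [0,-0.9,0,0,0,0,-1],
  [0,-0.9,0,0,0,0,-1],
])

```text
clock: 9.2
position: [0.4791, 0.0418, 0.0453]
tool_rot: [3.142, -0.0, 0.719]
force: [0.2, 0.1, -0.5]
grip_width: 0.0002
finger_force: 0.0
```

```bash
python3 - <<'E'
from h import *
st()
p,_=viewer.grab_frame("scene");cv2.imwrite("pics/s3.png",cv2.resize(p[180:340,220:460,::-1],(720,480)))
E
```

```text
9.2 [0.4791 0.0418 0.0453] yaw 0.719 f along/push 0.25 0.08 fz -0.55 pivot in tool 0.1943 0.0674
```

View pics/s3.png

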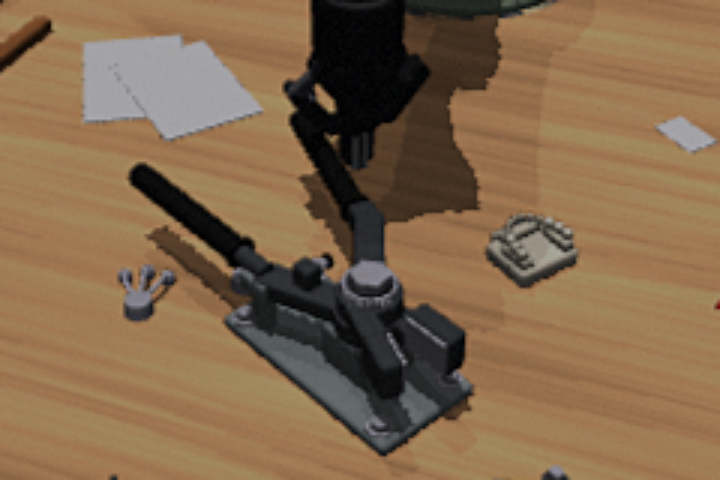

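The lever is back at rest, in the same place as in the first crop, and the fingers are clear. Now the second press.

Call:
play_rows([
  [0,0.3,0,0,0,0,-1],
  [0,0.6,0,0,0,0,-1],
  [0,0.9,0,0,0,0,-1],
  [0,1.2,0,0,0,0,-1],
  [0,1.5,0,0,0,0,-1],
])

```text
clock: 9.75
position: [0.4886, 0.0302, 0.0451]
tool_rot: [-3.141, 0.001, 0.719]
force: [-3.9, 1.3, 0.1]
grip_width: -0.0
finger_force: 1.8
```

Call:
play_rows([
  [-0.15,0.59,0,0,0,-0.03,-1],
  [-0.28,1.18,0,0,0,-0.06,-1],
  [-0.39,1.77,0,0,0,-0.09,-1],
  [-0.48,2.37,0,0,0,-0.12,-1],
  [-0.56,2.97,0,0,0,-0.15,-1],
])

```text
clock: 10.25
position: [0.5039, 0.0043, 0.0451]
tool_rot: [-3.141, 0.001, 0.87]
force: [-4.3, 3.2, 1.1]
grip_width: -0.0
finger_force: 2.8
```

Call:
play_rows([
  [-0.15,0.59,0,0,0,-0.03,-1],
  [-0.28,1.18,0,0,0,-0.06,-1],
  [-0.39,1.77,0,0,0,-0.09,-1],
  [-0.48,2.37,0,0,0,-0.12,-1],
  [-0.56,2.97,0,0,0,-0.15,-1],
])

```text
clock: 10.75
position: [0.5228, -0.019, 0.0451]
tool_rot: [-3.14, 0.001, 1.02]
force: [-6.2, 3.5, 2.4]
grip_width: 0.0004
finger_force: 3.8
```

```bash
python3 -c "from h import *;st()"
```

```text
10.75 [ 0.5228 -0.019   0.0451] yaw 1.02 f along/push -0.26 -7.1 fz 2.41 pivot in tool 0.1945 0.053
```

Call:
play_rows([
  [-0.05,0.2,0,0,0,-0.01,-1],
  [-0.1,0.39,0,0,0,-0.02,-1],
  [-0.15,0.59,0,0,0,-0.03,-1],
  [-0.19,0.78,0,0,0,-0.04,-1],
  [-0.23,0.98,0,0,0,-0.05,-1],
])

```text
clock: 11.25
position: [0.5296, -0.026, 0.0451]
tool_rot: [-3.14, 0.001, 1.069]
force: [-7.9, 2.9, 2.9]
grip_width: -0.0003
finger_force: 4.2
```

Call:
play_rows([
  [-0.02,0.1,0,0,0,-0.005,-1],
  [-0.05,0.2,0,0,0,-0.01,-1],
  [-0.06,0.25,0,0,0,-0.015,-1],
  [-0.06,0.25,0,0,0,-0.015,-1],
  [-0.06,0.25,0,0,0,-0.015,-1],
])

```text
clock: 11.75
position: [0.5299, -0.0264, 0.0449]
tool_rot: [-3.137, 0.001, 1.085]
force: [-20.0, 11.6, 11.8]
grip_width: 0.0002
finger_force: 11.4
```

```bash
python3 -c "from h import *;st()"
```

```text
11.75 [ 0.5299 -0.0264  0.0449] yaw 1.085 f along/push 0.92 -23.14 fz 11.82 pivot in tool 0.1938 0.0558
```

Call:
play_rows([
  [0,0,0,0,0,0,-1],
  [0,0,0,0,0,0,-1],
  [0,0,0,0,0,0,-1],
  [0,0,0,0,0,0,-1],
  [0,0,0,0,0,0,-1],
])

```text
clock: 12.25
position: [0.5299, -0.0264, 0.0449]
tool_rot: [-3.137, 0.001, 1.085]
force: [-18.4, 11.1, 12.4]
grip_width: -0.0001
finger_force: 11.4
```

```bash
python3 -c "
from h import *;st();f=np.linalg.norm(observe()['force']);print(f)
if 12<f<40: print(bot.job_done())"
```

```text
12.25 [ 0.5299 -0.0264  0.0449] yaw 1.085 f along/push 1.2 -21.47 fz 12.37 pivot in tool 0.1939 0.0558
24.80778233466418
the job is handed in; nothing more can be done
None
```

I pressed the lever to its stop, let it out slowly to rest, then pressed it in again and handed the job in at 12.25 s with the fingers holding it there at about 21 N; no verdict came back, and I judged the stop from the sharp rise in force, as the gripper hid most of the lever from above.

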